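# Set up the gluing station on the mosaic table

### The job

Set up the gluing station: stand each pump bottle upright in the middle of the drip stand of its own size, turned so that its spout is right over the stand's drip cup, and put the tamper and the marker from the drying block end-down into the wells of the tool holder, one in each well, the way up they are now. Set the bottles down rather than letting them fall, and leave the tub, tin and bowl of tiles where they are.

Things in the scene. Friction and masses are not known exactly. Their poses are not given: they have to be found in the camera images.
- large_bottle: larger, taller of two rigid white pump bottles, about 500 g. Origin: centre of the underside; z up; spout along its -x. Round body 68 mm thick to 105 mm height, narrow neck, then the pump head to grip from above: a block 30 (x) by 28 mm (y), centred, 123 to 155 mm up, flat sides facing its +y and -y, clear of the spout. Starts standing on the table, spout turned up to 126 degrees from world -x
- large_spout (a point): mouth of that bottle's spout, 72 mm out from its axis, 129 mm above the underside. The spout is a round bar 11 mm thick, level at 147 mm height, its end turned down
- large_stand: fixed plywood drip stand for the large bottle: a round pad 90 mm in diameter, flat top 10 mm above the table, with an arm carrying a steel drip cup on its own -x side (roughly towards the robot). Origin at the pad's centre, at table level, z up. The other stand is smaller.
- large_pad (a point): centre of the top of that stand's pad, 10 mm above the table
- large_cup (a point): centre of that stand's drip cup at its rim, 72 mm from the pad's centre along the stand's -x; the cup is open, 38 mm across, its rim 20 mm above the table
- small_bottle: smaller, shorter of two rigid white pump bottles, about 280 g. Origin: centre of the underside; z up; spout along its -x. Round body 50 mm thick to 80 mm height, narrow neck, then the pump head to grip from above: a block 30 (x) by 28 mm (y), centred, 98 to 130 mm up, flat sides facing its +y and -y, clear of the spout. Starts standing on the table, spout turned up to 126 degrees from world -x
- small_spout (a point): mouth of that bottle's spout, 54 mm out from its axis, 104 mm above the underside. The spout is a round bar 11 mm thick, level at 122 mm height, its end turned down
- small_stand: fixed plywood drip stand for the small bottle: a round pad 70 mm in diameter, flat top 10 mm above the table, with an arm carrying a steel drip cup on its own -x side (roughly towards the robot). Origin at the pad's centre, at table level, z up. The other stand is larger.
- small_pad (a point): centre of the top of that stand's pad, 10 mm above the table
- small_cup (a point): centre of that stand's drip cup at its rim, 54 mm from the pad's centre along the stand's -x; the cup is open, 38 mm across, its rim 20 mm above the table
- tamper: light wooden tile tamper, 150 mm long, standing upright: a straight round handle 20 mm thick below, a round head 34 mm in diameter and 30 mm tall on top (120 to 150 mm). 60 g. Origin at the centre of the handle's lower end, z up to the head. Starts in one of the two sockets of the drying block
- marker: fat grey marker with a black cap, a plain cylinder 145 mm long, 22 mm thick (23 mm at the cap, the top 45 mm), standing upright, cap up. 50 g. Origin at the centre of its lower end, z up to the cap. Starts in the other socket of the drying block
- drying_block: fixed wooden block 50 x 124 x 50 mm tall with two square 25 mm sockets, 40 mm deep (floor 10 mm above the table), 32 mm either side of its centre along its y. Origin at the centre of its underside. The tamper and marker start here, standing about 100 mm out of it
- holder: fixed wooden tool holder, 60 x 140 x 75 mm tall, with two square wells 28 mm wide and 65 mm deep, mouths bevelled 4 mm, 40 mm either side of its centre along its y. Origin at the centre of its underside, z up
- well_a (a point): centre of the floor of the holder's well on its -y side, 10 mm above the table; the mouth is 65 mm straight above it
- well_b (a point): centre of the floor of the holder's well on its +y side, 10 mm above the table; the mouth is 65 mm straight above it
- tile_tub: loose clear plastic tub of tiles, 75 x 85 x 38 mm tall, standing between the two bottles' starting places; origin under its centre; leave alone
- mosaic_tin: loose open steel tin with tiles stuck round it, 70 mm in diameter, 58 mm tall, between drying block and holder; origin under its centre; leave alone
- tile_bowl: loose clear bowl of tiles, 100 mm across the rim, 40 mm tall, at the left; origin under its centre; leave alone

How it is judged:
At the end, for the whole second after the job is handed in: At rest: each bottle upright (0.1 rad) on its own size of stand, axis within 12 mm of the pad centre, spout mouth within 14 mm horizontally of the cup centre; tamper and marker in the wells, one each, same way up: lower end below 20 mm, within 12 mm of the well centre, tilt under 0.25 rad (horizontal distance between large_bottle and large_pad below 0.012 m and horizontal distance between large_spout and large_cup below 0.014 m and z of large_bottle in the frame of large_stand between 0.006 and 0.014 m and angle between each of large_bottle, small_bottle's own z axis and vertical below 0.1 rad and linear speed of each of large_bottle, small_bottle, tamper, marker below 0.02 m/s and horizontal distance between small_bottle and small_pad below 0.012 m and horizontal distance between small_spout and small_cup below 0.014 m and z of small_bottle in the frame of small_stand between 0.006 and 0.014 m and ((horizontal distance between tamper and well_a below 0.012 m and height (world z) of tamper below 0.02 m) or (horizontal distance between tamper and well_b below 0.012 m and height (world z) of tamper below 0.02 m)) and angle between each of tamper, marker's own z axis and vertical below 0.25 rad and ((horizontal distance between marker and well_a below 0.012 m and height (world z) of marker below 0.02 m) or (horizontal distance between marker and well_b below 0.012 m and height (world z) of marker below 0.02 m))); the robot touches nothing.
It fails at once if a bottle tips over (more than 0.5 rad) (angle between any of large_bottle, small_bottle's own z axis and vertical above 0.5 rad).
It fails at once if a bottle is let fall (over 0.5 m/s while not held: a drop of some 13 mm) ((linear speed of large_bottle above 0.5 m/s and contact force between the fingers and large_bottle below 0.25 N) or (linear speed of small_bottle above 0.5 m/s and contact force between the fingers and small_bottle below 0.25 N)).
It fails at once if the tub, tin or bowl is moved more than 30 mm (distance of any of tile_tub, mosaic_tin, tile_bowl from where it was at the start of the episode above 0.03 m).
It also fails if it takes over 72 s, if anything falls off the work surface, if the arm or the gripper's body presses on something with over 40 N, if the wrist force passes 120 N, or if a joint passes its speed limit or range.

### The arm

A 7-joint arm with a two-finger parallel gripper is mounted at the origin on the work surface. World frame = base frame: x ahead of the robot, y to its left, z up, the work surface at z = 0. Lengths are in m, angles in rad, forces in N, time in s.
With the tool pointing down it reaches from about 0.425 to 0.875 m from the base axis. Payload 9.9 kg.
Tool frame: the origin (TCP) lies midway between the tips of the shut fingers; the grasp point (between the pads) lies 19 mm behind it; z points along the fingers, y is the direction in which the jaws open and shut (so a half turn about z gives the same grasp; the last joint's range is limited). The gripper opens to 85 mm and grips with 20 to 120 N. Pads are 22 mm wide; open, the fingers measure 114 mm over their backs; the gripper's body (76 mm by 85 mm) begins 54 mm behind the grasp point. The pads swing forward as they close: fully open they stand 13 mm farther back than shut.
Start: joints at [1.129, 0.576, 0.025, 1.437, -0.015, 1.129, -0.057], TCP at [0.236, -0.632, 0.231] pointing down, gripper open.
Joint ranges: [-2.76, 2.76], [-0.34, 2.15], [-1.52, 1.57], [0.19, 2.46], [-1.09, 4.23], [0.17, 1.99], [-2.82, 2.82]. Speed limits (rad/s): [2.22, 2.22, 3.01, 3.01, 3.14, 3.14, 3.14].

### API

Orientations are given as a unit quaternion [w, x, y, z].
In Python, from rig import env gives the robot as it stands. The module is installed in compiled form; this text tells all that it offers.
- The arm moves only by the tool drive_tool, never from a script. Its argument "plan" is a list of rows, each a list of 7 numbers: the shift along the tool's x, y, z in mm, then the turn, a rotation vector about the tool's x, y, z in rad, then the opening, from 0 (shut) to 1 (fully open). A call has 1 to 20 rows; each row is the pose to reach, as a shift and turn from the pose measured when the call began, along the tool's axes at that moment; what a row does not reach only later rows make up. A row lasts 1/8 s, in which the tool goes at most 62.5 mm and 10.7 degrees, less where a joint would pass 70% of its speed; a pose out of reach is approached as far as the arm can. A call with a gripper value outside its range is refused whole. The fingers move at their own pace and stop on an object; "newtons" is the grip in N (left out, the last holds). Time passes only in rows, so rows that repeat a pose let the fingers close. It gives the time, the measured TCP pose, the force and the opening at its end, in the units of the state.
- env.sense(): the state, without advancing time (a new reading comes with each control period).
- env.capture(name): name is "scene" or "top"; returns (picture, depth): 384x512x3 uint8, red, green, blue; 384x512 float32, m along the optical axis (not along the pixel's ray), 0 where there is no reading.
- env.camera_model(name): a dict with "fovy" (degrees; the focal length in pixels is half the picture's height over the tangent of half this angle, whatever the lens; pixels are square), "cx", "cy" (the principal point, pixels), "world_from_camera" (4x4, takes a point from camera to world coordinates). Camera axes: x right, y up, looking along -z (the intrinsics and any distortion apply to the point x, -y, -z); pixel columns grow to the right and rows downward; lengths in m; the calibration is good to about 2 mm. A picture is of the moment at which its call begins. camera_model takes no time and is no camera call.
- env.finish_job(): hands the job in, once; it reports no verdict.
Trained networks look in the newest picture that a camera, given by its name, has taken for a name from the list of things; names that differ only in an ending like _2 or _b are one class to them, and where a whole thing is asked for, a point or a joint stands for the part that bears it (a point fixed in the world has none). Each returns a list of dicts, best first, with "score" (0 to 1); they miss things now and then, are a little off and sometimes report something else, mostly with a low value. They report only what shows in the picture. A call takes as long as a camera call.
- env.look_for(camera, target): "rect" ([centre column, centre row, width, height] in pixels, round what is visible of it).
- env.masks_of(camera, target): "mask" (384x512 bool, what is visible of it) and "rect" ([centre column, centre row, width, height] in pixels, round what is visible of it).
- env.spot_point(camera, target): "uv" ([column, row] in pixels: a listed point, or the origin of a listed thing).
The state is a dict: "t": time; "joint_pos": joint angles; "joint_vel": joint speeds; "tau": joint torques, N m; "ee_pos": TCP position; "eef_rot": TCP orientation; "ft_force": force on the tool from outside, world axes, zero at the start; "torque": the same for the moment, N m; "opening": finger opening in m.
Only numpy, scipy, OpenCV 4.12 (cv2) and the standard library are available. Lean on these libraries where they do the work, as an engineer would, in place of code of your own. Each camera call takes 0.05 s, during which the arm holds its last target. There are 200 camera calls.

## Working session

There is one attempt and no reset: what is moved stays moved. The work goes in short steps, Python scripts to look and compute and a tool call to move; the robot and the scene stay as the last step left them, time stands still between calls to the robot, and variables do not carry over. Pictures are saved under pics/ and viewed, about 8 in all and at most 12, crops included, and the job is handed in when it is done.

Besides the shell and the picture viewer there is one more tool, called after "Emit:" as name(argument=value, ...), one argument or row to a line, values as JSON. drive_tool: Moves the arm, as the interface text tells. Its arguments: {"type":"object","properties":{"plan":{"type":"array"},"newtons":{"type":"number"}},"required":["plan"]}

```bash
mkdir -p pics; cat > h.py <<'E'
import numpy as np, cv2
from rig import env
def cam(n):
    m=env.camera_model(n); f=192/np.tan(np.radians(m["fovy"])/2)
    return f,m["cx"],m["cy"],np.array(m["world_from_camera"]),m
def cloud(n,d):
    f,cx,cy,T,_=cam(n); v,u=np.mgrid[:384,:512]
    P=np.stack([(u-cx)/f*d,-(v-cy)/f*d,-d],-1)
    W=P@T[:3,:3].T+T[:3,3]; W[d<=0]=np.nan
    return W
def ray_z(n,uv,z):
    f,cx,cy,T,_=cam(n); r=T[:3,:3]@np.array([(uv[0]-cx)/f,-(uv[1]-cy)/f,-1]); o=T[:3,3]
    return o+r*(z-o[2])/r[2]
E
python3 - <<'E'
from h import *
np.set_printoptions(precision=4,suppress=True)
ims=[]
for n in("scene","top"):
    print(n,env.camera_model(n))
    p,d=env.capture(n); np.save(f"{n}.npy",d); ims.append(p)
    cv2.imwrite(f"pics/{n}0.png",cv2.resize(p[:,:,::-1],(800,600),interpolation=cv2.INTER_CUBIC))
    W=cloud(n,d)
    for t in["large_bottle","small_bottle","large_stand","small_stand","tamper","marker","drying_block","holder","tile_tub","mosaic_tin","tile_bowl"]:
        for r in env.masks_of(n,t)[:2]:
            w=W[r["mask"]]; w=w[~np.isnan(w[:,0])]
            if len(w): print(n,t,round(r["score"],2),np.round(r["rect"]),"med",np.median(w,0),"lo",np.percentile(w,3,0),"hi",np.percentile(w,97,0))
    for t,z in dict(large_spout=.129,small_spout=.104,large_pad=.01,small_pad=.01,large_cup=.02,small_cup=.02,well_a=.01,large_stand=0,small_stand=0,large_bottle=0,small_bottle=0,tamper=.01,marker=.01,holder=0,drying_block=0).items():
        for r in env.spot_point(n,t)[:2]: print(n,t,round(r["score"],2),np.round(r["uv"],1),ray_z(n,r["uv"],z))
print(env.sense())
E
```

```text
scene {'fovy': 45.56765384885541, 'cx': 257.17079399837655, 'cy': 181.32127010888854, 'world_from_camera': array([[-0.315 , -0.5703,  0.7586,  1.4288],
       [ 0.9488, -0.2093,  0.2366,  0.3196],
       [ 0.0238,  0.7943,  0.607 ,  0.8248],
       [ 0.    ,  0.    ,  0.    ,  1.    ]])}
scene large_bottle 0.66 [146. 142.  20.  59.] med [ 0.4648 -0.3252  0.0979] lo [ 0.3887 -0.3593  0.0043] hi [ 0.4839 -0.3054  0.1546]
scene small_bottle 0.71 [230. 166.  30.  40.] med [ 0.4581 -0.0809  0.0736] lo [ 0.4297 -0.1066  0.0043] hi [ 0.4701 -0.0388  0.1303]
scene large_stand 0.75 [349. 218.  34.  40.] med [0.4984 0.2866 0.0097] lo [0.421  0.2484 0.0046] hi [0.547  0.3218 0.0187]
scene large_stand 0.62 [230. 168.  30.  49.] med [ 0.4582 -0.0807  0.0738] lo [ 0.4321 -0.1065  0.0053] hi [ 0.4702 -0.0395  0.1303]
scene small_stand 0.76 [272. 202.  29.  27.] med [0.4929 0.0781 0.0099] lo [0.4328 0.0503 0.0037] hi [0.5351 0.1055 0.0191]
scene tamper 0.62 [140. 174.  17.  41.] med [ 0.6156 -0.2505  0.122 ] lo [ 0.5098 -0.3121  0.0103] hi [ 0.6255 -0.2393  0.161 ]
scene marker 0.68 [164. 181.  15. 
[... 4884 characters left out ...]
72.3] [ 0.5992 -0.1956  0.01  ]
top holder 0.85 [240.5 160.6] [0.644  0.1052 0.    ]
top holder 0.66 [354.2 170.6] [ 0.6057 -0.2562  0.    ]
top drying_block 0.68 [344.2 169.7] [ 0.6091 -0.2245  0.    ]
{'t': 2.7, 'joint_pos': array([ 1.1292,  0.5757,  0.0249,  1.4371, -0.015 ,  1.129 , -0.0565]), 'joint_vel': array([-0.0022,  0.0005,  0.0011, -0.0011, -0.001 ,  0.0009,  0.0008]), 'tau': array([  0.0004, -76.5488,   2.2489, -28.6306,   0.0153,   0.0027,
        -0.0001]), 'ee_pos': array([ 0.2364, -0.6323,  0.2313]), 'eef_rot': array([-0.   ,  0.984,  0.178,  0.   ]), 'ft_force': array([-1.0448,  0.0923,  0.0478]), 'torque': array([ 0.0157, -0.0054, -0.0197]), 'opening': 0.08534441135136005}
```

```bash
cat > fit.py <<'E'
from h import *
from scipy.optimize import least_squares
def cyl(p,r,z0,z1,c=(0,0)):
    a=np.hypot(p[:,0]-c[0],p[:,1]-c[1])-r; b=np.abs(p[:,2]-(z0+z1)/2)-(z1-z0)/2
    return np.minimum(np.maximum(a,b),0)+np.hypot(np.maximum(a,0),np.maximum(b,0))
def box(p,lo,hi):
    lo,hi=np.array(lo),np.array(hi); q=np.abs(p-(lo+hi)/2)-(hi-lo)/2
    return np.linalg.norm(np.maximum(q,0),axis=1)+np.minimum(q.max(1),0)
def cap(p,a,b,r):
    a,b=np.array(a),np.array(b); t=np.clip((p-a)@(b-a)/((b-a)@(b-a)),0,1)
    return np.linalg.norm(p-a-t[:,None]*(b-a),axis=1)-r
mn=lambda *a:np.min(a,0)
def bottle(R,hb,H,L): return lambda p:mn(cyl(p,R,0,hb),cyl(p,.011,hb,H-.03),box(p,[-.015,-.014,H-.032],[.015,.014,H]),cap(p,[0,0,H-.008],[-L,0,H-.008],.0055),cap(p,[-L,0,H-.008],[-L,0,H-.024],.0055))
def stand(R,L): return lambda p:mn(cyl(p,R,0,.01),cyl(p,.02,0,.02,(-L,0)),box(p,[-L,-.015,0],[0,.015,.01]))
M=dict(large_bottle=bottle(.034,.105,.155,.072),small_bottle=bottle(.025,.08,.13,.054),large_stand=stand(.045,.072),small_stand=stand(.035,.054),
 holder=lambda p:box(p,[-.03,-.07,0],[.03,.07,.075]),drying_block=lambda p:box(p,[-.025,-.062,0],[.025,.062,.05]),
 tamper=lambda p:mn(cyl(p,.01,0,.15),cyl(p,.017,.12,.15)),marker=lambda p:cyl(p,.0113,0,.145))
def fit(W,name,x,y,yaws,rad,zlo,z0=0.):
    P=W.reshape(-1,3); P=P[~np.isnan(P[:,0])]
    P=P[(np.hypot(P[:,0]-x,P[:,1]-y)<rad)&(P[:,2]>zlo)&(P[:,2]<.2)]
    def res(q):
        c,s=np.cos(q[2]),np.sin(q[2]); d=P-[q[0],q[1],z0+q[3]]
        return M[name](np.stack([c*d[:,0]+s*d[:,1],-s*d[:,0]+c*d[:,1],d[:,2]],1))
    b=min((least_squares(res,[x,y,w,0],loss="soft_l1",f_scale=.002,x_scale=[.01,.01,.1,.01]) for w in yaws),key=lambda r:r.cost)
    return b.x,len(P),np.median(np.abs(b.fun))
E
cat > m1.py <<'E'
from fit import *
np.set_printoptions(precision=4,suppress=True)
Y=np.arange(-2.4,2.5,.6)
for n in("scene","top"):
    W=cloud(n,np.load(n+".npy"))
    for a in[("large_bottle",.455,-.325,Y,.11,.02),("small_bottle",.45,-.085,Y,.075,.02),("large_stand",.495,.287,[0],.12,.004),("small_stand",.49,.08,[0],.1,.004),("holder",.65,.1,[0],.09,.01),("drying_block",.6,-.217,[0],.07,.01),("tamper",.607,-.25,[0],.03,.058,.01),("marker",.602,-.19,[0],.03,.058,.01)]:
        print(n,a[0],*fit(W,*a))
E
python3 m1.py
```

```text
scene large_bottle [ 0.4496 -0.3375 -0.0448 -0.0008] 981 0.002155657763952882
scene small_bottle [ 0.4441 -0.0894 -1.3417 -0.0003] 630 0.0012841614191543716
scene large_stand [ 0.5061  0.2846 -0.0758 -0.0002] 887 0.0013000786848720945
scene small_stand [ 0.5022  0.0758 -0.0891 -0.0001] 535 0.001480324314703494
scene holder [ 0.6504  0.0996  0.043  -0.0007] 2163 0.0010775232602955043
scene drying_block [ 0.6028 -0.2243  0.1058  0.049 ] 1654 0.013164396642743405
scene tamper [ 0.608  -0.256   0.4649  0.    ] 359 0.0008446362663439497
scene marker [ 0.6013 -0.1926  3.1565  0.0001] 295 0.0010223443718723486
top large_bottle [ 0.4522 -0.3368 -0.0421 -0.    ] 788 0.0016365999582623279
top small_bottle [ 0.4458 -0.0886 -1.3316  0.0004] 292 0.001140492729445061
top large_stand [ 0.5053  0.2877 -0.0104  0.001 ] 1146 0.0024178698728802455
top small_stand [0.5019 0.0815 0.0417 0.0012] 777 0.0025736937058780975
top holder [0.6516 0.0978 0.0427 0.0006] 1094 0.001416936176992678
top drying_block [ 0.6081 -0.2232  0.1059  0.0509] 877 0.005037106428230395
top tamper [ 0.6093 -0.2548 -0.4433  0.0008] 188 0.0006913081603031231
top marker [  0.6036  -0.191  -18.9381   0.0005] 122 0.0005500563722557706
```

View pics/scene0.png

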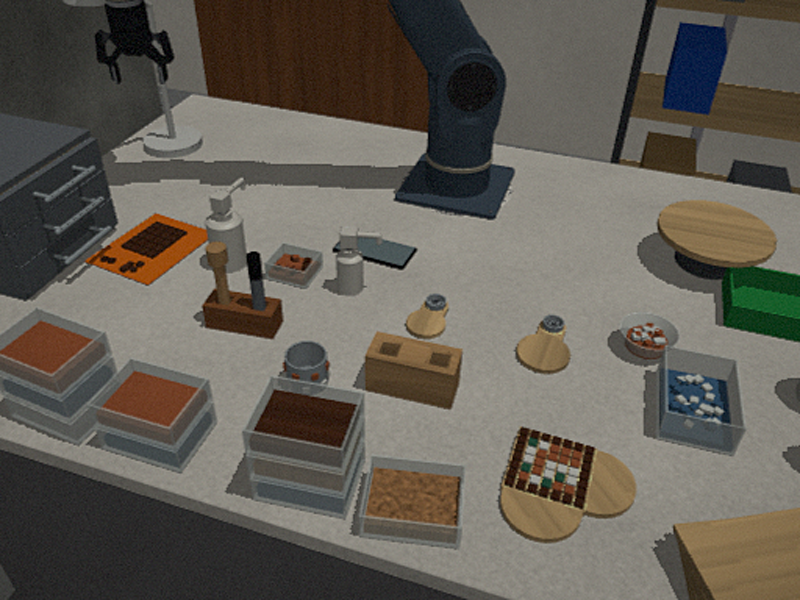

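View pics/top0.png

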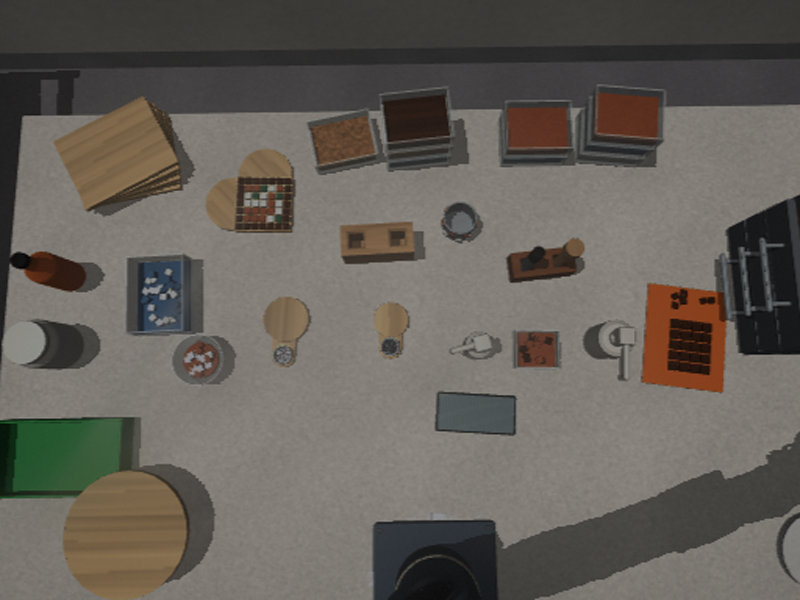

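```bash
cat > m2.py <<'E'
from fit import *
np.set_printoptions(precision=4,suppress=True)
rows=[]
for n in("scene","top"):
    p,d=env.capture(n); W=cloud(n,d); hsv=cv2.cvtColor(p,cv2.COLOR_RGB2HSV)
    cs=[]
    for t,x,y,R,L in(("large_stand",.505,.287,.045,.072),("small_stand",.502,.079,.035,.054)):
        f,cx,cy,T,_=cam(n)
        v,u=np.mgrid[:384,:512]
        r=np.stack([(u-cx)/f,-(v-cy)/f,-np.ones_like(u)],-1)@T[:3,:3].T
        Z=lambda z:T[:3,3]+r*((z-T[2,3])/r[...,2])[...,None]
        g=Z(.01); near=np.hypot(g[...,0]-x,g[...,1]-y)<.12
        m=near&(hsv[...,1]>80)&(hsv[...,2]>60)&(g[...,0]>x-.02)&(np.hypot(g[...,0]-x,g[...,1]-y)<.07)
        q=g[m][:,:2]
        (c,rad)=cv2.minEnclosingCircle((q*1000).astype(np.float32))
        # best disc of true radius: maximise wood inside minus non-wood inside
        from itertools import product
        band=g[near&(g[...,0]>x-.03)&(g[...,0]<x+.08)][:,:2]; lab=m[near&(g[...,0]>x-.03)&(g[...,0]<x+.08)]
        best=max(((( np.hypot(*(band-[x+a,y+b]).T)<R)*(2.*lab-1)).sum(),-abs(a)-abs(b),x+a,y+b) for a,b in product(np.arange(-.012,.0121,.001),repeat=2))
        k=near&(W[...,2]>.0145)&(W[...,2]<.03)&(np.hypot(W[...,0]-(x-L),W[...,1]-y)<.035)
        w=W[k]; b=cv2.minEnclosingCircle((w[:,:2]*1000).astype(np.float32))
        print(n,t,"wood",m.sum(),"circ",np.round(c,1),round(rad,1),"disc",np.array(best[2:]),"cup",len(w),w.mean(0),np.round(b[0],1),round(b[1],1))
        print("  net cup",[ (round(s["score"],2),ray_z(n,s["uv"],.02)[:2]) for s in env.spot_point(n,t.replace("stand","cup"))[:1]])
        pc=T[:3,:3].T@(np.array([x-.03,y,.01])-T[:3,3]); uu=int(cx+f*pc[0]/-pc[2]); vv=int(cy-f*pc[1]/-pc[2])
        cs.append(cv2.resize(p[vv-35:vv+35,uu-35:uu+35,::-1],(395,295),interpolation=cv2.INTER_CUBIC))
    rows.append(np.hstack(cs))
    Y=np.arange(-2.4,2.5,.6)
    for a in[("large_bottle",.453,-.335,Y,.08,.02),("small_bottle",.445,-.089,Y,.06,.02),("drying_block",.605,-.223,[0.1],.07,.01)]:
        W2=W.copy()
        if a[0]=="drying_block": W2[W2[...,2]>.056]=np.nan
        print(n,a[0],*fit(W2,*a))
cv2.imwrite("pics/stands.png",np.vstack(rows))
E
python3 m2.py
```

```text
scene large_stand wood 553 circ [513.1 284.5] 46.2 disc [0.513 0.284] cup 61 [0.4345 0.2908 0.018 ] [435.6 289.2] 22.4
  net cup [(0.89, array([0.4353, 0.2906]))]
scene small_stand wood 466 circ [527.4  79.1] 53.8 disc [0.509 0.077] cup 60 [0.448  0.0786 0.0183] [449.7  78. ] 21.4
  net cup [(0.63, array([0.4572, 0.085 ]))]
scene large_bottle [ 0.4507 -0.3396 -0.0842 -0.0005] 828 0.0012238621128909631
scene small_bottle [ 0.4441 -0.0895 -1.3421 -0.0006] 632 0.001268224142945671
scene drying_block [ 0.6048 -0.2242  0.1004 -0.0002] 1019 0.001084483293868177
top large_stand wood 481 circ [509.8 284.5] 42.7 disc [0.506 0.286] cup 48 [0.4355 0.2931 0.0194] [435.4 291.4] 18.6
  net cup [(0.77, array([0.4412, 0.2951]))]
top small_stand wood 303 circ [503.   75.8] 33.1 disc [0.502 0.075] cup 49 [0.4517 0.0822 0.0195] [456.9  77.9] 26.5
  net cup [(0.77, array([0.4539, 0.0855]))]
top large_bottle [ 0.4521 -0.3384 -0.0737 -0.0003] 691 0.0007490448619751205
top small_bottle [ 0.4453 -0.0886 -1.3335  0.0006] 292 0.0010383494446880286
top drying_block [ 0.6065 -0.2225  0.1081  0.0004] 569 0.0011299437048506236
```

View pics/stands.png

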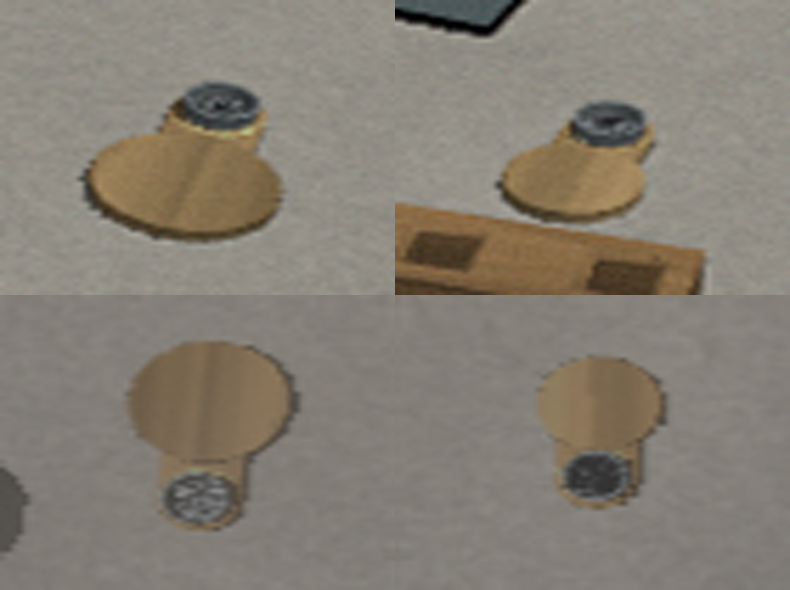

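Emit:
drive_tool(
  plan=[
    [0, 0, -45, 0, 0, 0, 1],
    [40, -26, -80, 0, 0, 0.06, 1],
    [90, -59, -80, 0, 0, 0.14, 1],
    [140, -91, -80, 0, 0, 0.22, 1],
    [190, -124, -80, 0, 0, 0.3, 1],
    [240, -157, -70, 0, 0, 0.38, 1],
    [285, -186, -50, 0, 0, 0.436, 1],
    [304, -199, -20, 0, 0, 0.436, 1],
    [304.5, -199, 0, 0, 0, 0.436, 1],
    [304.5, -199, 0, 0, 0, 0.436, 1],
    [304.5, -199, 0, 0, 0, 0.436, 1],
  ],
  newtons=60,
)

```text
t: 4.38
ee_pos: [0.452, -0.3399, 0.2322]
eef_rot: [0.0, 0.999, -0.04, 0.0]
ft_force: [0.3, 0.1, 0.2]
opening: 0.0856
```

Emit:
drive_tool(
  plan=[
    [0, 0, 30, 0, 0, 0, 1],
    [0, 0, 65, 0, 0, 0, 1],
    [0, 0, 100, 0, 0, 0, 1],
    [0, 0, 115, 0, 0, 0, 1],
    [0, 0, 115, 0, 0, 0, 1],
    [0, 0, 115, 0, 0, 0, 0.6],
    [0, 0, 115, 0, 0, 0, 0.4],
    [0, 0, 115, 0, 0, 0, 0.3],
    [0, 0, 115, 0, 0, 0, 0.2],
    [0, 0, 115, 0, 0, 0, 0.0],
    [0, 0, 115, 0, 0, 0, 0.0],
    [0, 0, 115, 0, 0, 0, 0],
    [0, 0, 115, 0, 0, 0, 0],
  ],
  newtons=60,
)

```text
t: 6.0
ee_pos: [0.4525, -0.34, 0.1179]
eef_rot: [0.001, 0.999, -0.039, 0.001]
ft_force: [-1.1, 1.0, 6.0]
opening: 0.0273
```

Emit:
drive_tool(
  plan=[
    [0, 0, -5, 0, 0, 0, 0],
    [0, 0, -20, 0, 0, 0, 0],
    [0, 0, -50, 0, 0, 0, 0],
    [0, 0, -85, 0, 0, 0, 0],
    [0, 0, -120, 0, 0, 0, 0],
    [0, 0, -155, 0, 0, 0, 0],
    [0, 0, -175, 0, 0, 0, 0],
    [0, 0, -175, 0, 0, 0, 0],
    [0, 0, -175, 0, 0, 0, 0],
  ],
)

```text
t: 7.12
ee_pos: [0.4516, -0.3394, 0.2922]
eef_rot: [0.0, 0.999, -0.039, 0.0]
ft_force: [-0.7, 0.6, -5.3]
opening: 0.0275
```

Emit:
drive_tool(
  plan=[
    [0, -20, 0, 0, 0, 0, 0],
    [0, -60, 0, 0, 0, 0, 0],
    [1, -100, 0, 0, 0, 0, 0],
    [1, -140, 0, 0, 0, 0, 0],
    [2, -185, 0, 0, 0, 0, 0],
    [2, -230, 0, 0, 0, 0, 0],
    [3, -275, 0, 0, 0, 0, 0],
    [3, -320, 0, 0, 0, 0, 0],
    [4, -365, 0, 0, 0, 0, 0],
    [4, -410, 0, 0, 0, 0, 0],
    [5, -455, 0, 0, 0, -0.008, 0],
    [5, -500, 0, 0, 0, -0.008, 0],
    [6, -540, 0, 0, 0, -0.008, 0],
    [6, -580, 0, 0, 0, -0.008, 0],
    [6, -610, 0, 0, 0, -0.008, 0],
    [6, -627, 0, 0, 0, -0.008, 0],
    [6, -627, 0, 0, 0, -0.008, 0],
    [6, -627, 0, 0, 0, -0.008, 0],
    [6, -627, 30, 0, 0, -0.008, 0],
    [6, -627, 30, 0, 0, -0.008, 0],
  ],
)

```text
t: 9.62
ee_pos: [0.5061, 0.2828, 0.2604]
eef_rot: [0.002, 0.999, -0.036, -0.001]
ft_force: [-0.4, -0.2, -5.0]
opening: 0.0273
```

```bash
cat > m3.py <<'E'
from fit import *
import sys
np.set_printoptions(precision=4,suppress=True)
name,x,y,z0,w=sys.argv[1],*map(float,sys.argv[2:6])
hb=.105 if name[0]=="l" else .08
for n in("scene","top"):
    p,d=env.capture(n); W=cloud(n,d)
    h=W[...,2]-z0; W[...,2]=np.where((h>.01)&(h<hb+.003),h,np.nan)
    print(n,name,*fit(W,name,x,y,[w],.06,.01))
    if len(sys.argv)>6: cv2.imwrite(f"pics/{sys.argv[6]}_{n}.png",cv2.resize(p[60:300,60:460,::-1],(800,480),interpolation=cv2.INTER_CUBIC))
s=env.sense(); print(s["t"],s["ee_pos"],s["eef_rot"],s["opening"])
E
python3 m3.py large_bottle .506 .286 .145 -.07
```

```text
scene large_bottle [ 0.5025  0.2827  0.1595 -0.0031] 1132 0.0009427160848054644
top large_bottle [ 0.5055  0.2855 23.181  -0.0014] 197 0.0004355656558596849
9.725 [0.5073 0.2842 0.2626] [ 0.0003  0.9993 -0.0361  0.0004] 0.027317984620190888
```

Emit:
drive_tool(
  plan=[
    [2, -1.5, 20, 0, 0, 0, 0],
    [2, -1.5, 50, 0, 0, 0, 0],
    [2, -1.5, 80, 0, 0, 0, 0],
    [2, -1.5, 110, 0, 0, 0, 0],
    [2, -1.5, 124, 0, 0, 0, 0],
    [2, -1.5, 130, 0, 0, 0, 0],
    [2, -1.5, 132, 0, 0, 0, 0],
    [2, -1.5, 133, 0, 0, 0, 0],
    [2, -1.5, 134, 0, 0, 0, 0],
    [2, -1.5, 135, 0, 0, 0, 0],
    [2, -1.5, 135, 0, 0, 0, 0],
  ],
)

```text
t: 11.1
ee_pos: [0.5097, 0.2857, 0.128]
eef_rot: [0.0, 0.999, -0.036, 0.001]
ft_force: [-0.4, -0.1, -1.3]
opening: 0.0272
```

```bash
python3 m3.py large_bottle .507 .286 .01 -.07
```

```text
scene large_bottle [ 0.5061  0.2856 43.591  -0.0009] 962 0.000998382078542824
top large_bottle [ 0.5082  0.2879 -5.8908 -0.001 ] 79 0.0003610360867256357
11.2 [0.5097 0.2857 0.128 ] [ 0.0001  0.9993 -0.0361  0.0006] 0.027520237546721536
```

Emit:
drive_tool(
  plan=[
    [0, 0, 1, 0, 0, 0, 0],
    [0, 0, 1, 0, 0, 0, 0.4],
    [0, 0, 1, 0, 0, 0, 0.6],
    [0, 0, 1, 0, 0, 0, 1],
    [0, 0, 1, 0, 0, 0, 1],
    [0, 0, -20, 0, 0, 0, 1],
    [0, 0, -60, 0, 0, 0, 1],
    [0, 0, -95, 0, 0, 0, 1],
    [-3, 30, -95, 0, 0, -0.17, 1],
    [-7, 70, -95, 0, 0, -0.34, 1],
    [-11, 110, -95, 0, 0, -0.51, 1],
    [-15, 150, -95, 0, 0, -0.68, 1],
    [-19, 190, -95, 0, 0, -0.85, 1],
    [-23, 230, -95, 0, 0, -1.02, 1],
    [-27, 270, -95, 0, 0, -1.2, 1],
    [-31, 310, -95, 0, 0, -1.37, 1],
    [-36, 355, -95, 0, 0, -1.54, 1],
    [-38, 378, -95, 0, 0, -1.71, 1],
    [-38, 378.5, -95, 0, 0, -1.876, 1],
    [-38, 378.5, -95, 0, 0, -1.876, 1],
  ],
)

```text
t: 13.7
ee_pos: [0.4443, -0.0895, 0.2231]
eef_rot: [0.001, 0.621, 0.784, 0.0]
ft_force: [-0.4, -0.5, -0.3]
opening: 0.0856
```

```bash
cat > m4.py <<'E'
from fit import *
np.set_printoptions(precision=4,suppress=True)
s=env.sense(); print(s["t"],s["ee_pos"],s["eef_rot"],s["ft_force"])
for n in("scene","top"):
    p,d=env.capture(n); W=cloud(n,d); V=W.copy(); V[V[...,2]>.17]=np.nan
    print(n,*fit(V,"large_bottle",.507,.287,[-.07],.1,.025,.01))
    cv2.imwrite(f"pics/b_{n}.png",cv2.resize(p[60:300,60:460,::-1],(800,480),interpolation=cv2.INTER_CUBIC))
E
python3 m4.py
```

```text
13.7 [ 0.4443 -0.0895  0.2231] [0.0006 0.6209 0.7839 0.0004] [-0.4349 -0.4552 -0.2595]
scene [ 0.5065  0.2861 -0.0644 -0.0005] 1259 0.0010206263193982337
top [ 0.509   0.2879 -0.0542  0.0002] 630 0.0009538205677434028
```

View pics/b_top.png

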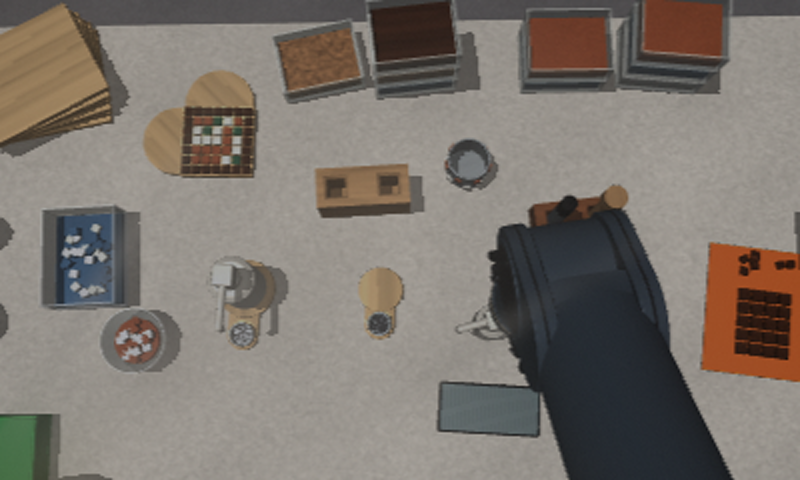

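Emit:
drive_tool(
  plan=[
    [0, 0, 35, 0, 0, 0, 1],
    [0, 0, 75, 0, 0, 0, 1],
    [0, 0, 110, 0, 0, 0, 1],
    [0, 0, 131, 0, 0, 0, 1],
    [0, 0, 131, 0, 0, 0, 1],
    [0, 0, 131, 0, 0, 0, 0.6],
    [0, 0, 131, 0, 0, 0, 0.4],
    [0, 0, 131, 0, 0, 0, 0.3],
    [0, 0, 131, 0, 0, 0, 0.2],
    [0, 0, 131, 0, 0, 0, 0.0],
    [0, 0, 131, 0, 0, 0, 0.0],
    [0, 0, 131, 0, 0, 0, 0],
    [0, 0, 131, 0, 0, 0, 0],
  ],
)

```text
t: 15.42
ee_pos: [0.4449, -0.0891, 0.0928]
eef_rot: [0.001, 0.622, 0.783, 0.0]
ft_force: [-1.6, -0.9, 8.5]
opening: 0.0272
```

Emit:
drive_tool(
  plan=[
    [0, 0, -5, 0, 0, 0, 0],
    [0, 0, -25, 0, 0, 0, 0],
    [0, 0, -50, 0, 0, 0, 0],
    [10, 6, -60, 0, 0, -0.13, 0],
    [29, 19, -60, 0, 0, -0.28, 0],
    [48, 31, -60, 0, 0, -0.43, 0],
    [67, 43, -60, 0, 0, -0.58, 0],
    [86, 55, -60, 0, 0, -0.73, 0],
    [105, 67, -60, 0, 0, -0.88, 0],
    [124, 79, -60, 0, 0, -1.03, 0],
    [140, 90, -60, 0, 0, -1.16, 0],
    [147, 94, -60, 0, 0, -1.26, 0],
    [147.5, 94.5, -60, 0, 0, -1.26, 0],
    [147.5, 94.5, -60, 0, 0, -1.26, 0],
    [147.5, 94.5, -60, 0, 0, -1.26, 0],
  ],
)

```text
t: 17.3
ee_pos: [0.5031, 0.0754, 0.1529]
eef_rot: [0.001, 0.042, 0.999, -0.001]
ft_force: [0.4, -0.7, -3.2]
opening: 0.0274
```

```bash
python3 m3.py small_bottle .503 .076 .06 -.08
```

```text
scene small_bottle [  0.5021   0.0746 -45.8694  -0.0018] 464 0.0010110775597020477
top small_bottle [ 0.503  0.076 -0.08   0.   ] 0 nan
17.4 [0.5032 0.0756 0.1529] [ 0.0013  0.0416  0.9991 -0.0005] 0.027221094230477146
  return _methods._mean(a, axis=axis, dtype=dtype,
  ret = ret.dtype.type(ret / rcount)
```

Emit:
drive_tool(
  plan=[
    [0, 0, 20, 0, 0, 0, 0],
    [0, 0, 38, 0, 0, 0, 0],
    [0, 0, 46, 0, 0, 0, 0],
    [0, 0, 48, 0, 0, 0, 0],
    [0, 0, 49, 0, 0, 0, 0],
    [0, 0, 50, 0, 0, 0, 0],
    [0, 0, 51, 0, 0, 0, 0],
    [0, 0, 51, 0, 0, 0, 0],
  ],
)

```text
t: 18.4
ee_pos: [0.5038, 0.0756, 0.1029]
eef_rot: [0.002, 0.042, 0.999, -0.001]
ft_force: [-2.4, -0.6, 7.3]
opening: 0.0275
```

Emit:
drive_tool(
  plan=[
    [0, 0, 0, 0, 0, 0, 0.4],
    [0, 0, 0, 0, 0, 0, 0.6],
    [0, 0, 0, 0, 0, 0, 1],
    [0, 0, 0, 0, 0, 0, 1],
    [0, 0, -20, 0, 0, 0, 1],
    [0, 0, -60, 0, 0, 0, 1],
    [0, 0, -100, 0, 0, 0, 1],
    [-10, -20, -110, 0, 0, 0.14, 1],
    [-26, -55, -110, 0, 0, 0.3, 1],
    [-42, -90, -110, 0, 0, 0.46, 1],
    [-58, -125, -110, 0, 0, 0.62, 1],
    [-75, -160, -110, 0, 0, 0.78, 1],
    [-92, -195, -110, 0, 0, 0.94, 1],
    [-108, -230, -110, 0, 0, 1.1, 1],
    [-119, -253, -110, 0, 0, 1.25, 1],
    [-121, -258, -110, 0, 0, 1.383, 1],
    [-121, -258, -110, 0, 0, 1.383, 1],
    [-121, -258, -110, 0, 0, 1.383, 1],
  ],
)

```text
t: 20.65
ee_pos: [0.6024, -0.1906, 0.2137]
eef_rot: [0.002, 0.668, 0.744, 0.001]
ft_force: [0.2, 0.2, 0.4]
opening: 0.0855
```

```bash
cat > m5.py <<'E'
from fit import *
np.set_printoptions(precision=4,suppress=True)
s=env.sense(); print(s["t"],s["ee_pos"],s["eef_rot"],s["ft_force"])
for n in("scene","top"):
    p,d=env.capture(n); W=cloud(n,d); V=W.copy(); V[V[...,2]>.17]=np.nan
    print(n,*fit(V,"small_bottle",.503,.076,[-.07],.075,.025,.01))
    for t,x,y in(("tamper",.6087,-.2554),("marker",.6024,-.1918)): print(n,t,*fit(V,t,x,y,[0],.03,.058,.01))
E
python3 m5.py
```

```text
20.65 [ 0.6024 -0.1906  0.2137] [0.0018 0.6678 0.7444 0.0008] [0.1641 0.2223 0.3715]
scene [ 0.5035  0.0749 -0.0693 -0.0005] 708 0.0011027962798740676
scene tamper [ 0.6081 -0.2559 59.4099  0.0001] 358 0.0010194507873312513
scene marker [ 0.6011 -0.1926 69.5416  0.    ] 295 0.000900706607991254
top [ 0.506   0.0757 -0.0913  0.0005] 286 0.0011629711998646618
top tamper [  0.6102  -0.2542 -59.4098   0.0001] 57 0.0007854649860818616
top marker [ 0.6035 -0.1912 44.2538  0.0014] 120 0.0005736018903476532
```

Emit:
drive_tool(
  plan=[
    [-1, 0, 35, 0, 0, 0, 1],
    [-1, 0, 70, 0, 0, 0, 1],
    [-1, 0, 100, 0, 0, 0, 1],
    [-1, 0, 100, 0, 0, 0, 1],
    [-1, 0, 100, 0, 0, 0, 0.6],
    [-1, 0, 100, 0, 0, 0, 0.4],
    [-1, 0, 100, 0, 0, 0, 0.2],
    [-1, 0, 100, 0, 0, 0, 0],
    [-1, 0, 100, 0, 0, 0, 0],
    [-1, 0, 100, 0, 0, 0, 0],
    [-1, 0, 100, 0, 0, 0, 0],
    [-1, 0, 100, 0, 0, 0, 0],
  ],
  newtons=30,
)

```text
t: 22.25
ee_pos: [0.6029, -0.1921, 0.1146]
eef_rot: [0.002, 0.668, 0.744, 0.001]
ft_force: [-1.9, -0.6, 6.4]
opening: 0.0225
```

Emit:
drive_tool(
  plan=[
    [0, 0, -10, 0, 0, 0, 0],
    [0, 0, -35, 0, 0, 0, 0],
    [0, 0, -65, 0, 0, 0, 0],
    [0, 0, -95, 0, 0, 0, 0],
    [15, 4, -110, 0, 0, 0, 0],
    [50, 12, -110, 0, 0, 0.02, 0],
    [90, 23, -110, 0, 0, 0.03, 0],
    [130, 33, -110, 0, 0, 0.04, 0],
    [170, 43, -110, 0, 0, 0.065, 0],
    [210, 53, -110, 0, 0, 0.065, 0],
    [250, 64, -110, 0, 0, 0.065, 0],
    [290, 74, -110, 0, 0, 0.065, 0],
    [315, 80, -110, 0, 0, 0.065, 0],
    [323, 82.5, -110, 0, 0, 0.065, 0],
    [323, 82.5, -110, 0, 0, 0.065, 0],
    [323, 82.5, -110, 0, 0, 0.065, 0],
    [323, 82.5, -100, 0, 0, 0.065, 0],
    [323, 82.5, -100, 0, 0, 0.065, 0],
  ],
)

```text
t: 24.5
ee_pos: [0.6494, 0.1369, 0.213]
eef_rot: [0.002, 0.692, 0.722, -0.0]
ft_force: [-0.4, 0.4, -0.1]
opening: 0.0223
```

```bash
cat > m6.py <<'E'
from fit import *
import sys
np.set_printoptions(precision=4,suppress=True)
t,x,y,z0,hi=sys.argv[1],*map(float,sys.argv[2:6])
s=env.sense(); print(s["t"],s["ee_pos"],s["eef_rot"],s["ft_force"])
cs=[]
for n in("scene","top"):
    p,d=env.capture(n); W=cloud(n,d); V=W.copy(); V[V[...,2]>hi]=np.nan
    print(n,t,*fit(V,t,x,y,[0],.025,.08,z0))
    q=V.reshape(-1,3);q=q[(np.hypot(q[:,0]-x,q[:,1]-y)<.025)&(q[:,2]>.08)]
    for k in np.arange(.08,hi,.015):
        g=q[(q[:,2]>=k)&(q[:,2]<k+.015)]
        if len(g)>5: print("  slice",round(k,3),len(g),g.mean(0))
    V=W.copy(); V[V[...,2]>.079]=np.nan
    print(n,*fit(V,"holder",.651,.0985,[.043],.09,.01))
    f,cx,cy,T,_=cam(n); pc=T[:3,:3].T@(np.array([x,y,.09])-T[:3,3]); u=int(cx-f*pc[0]/pc[2]); v=int(cy+f*pc[1]/pc[2])
    cs.append(cv2.resize(p[v-45:v+45,u-45:u+45,::-1],(400,400),interpolation=cv2.INTER_CUBIC))
cv2.imwrite(f"pics/{sys.argv[6]}.png",np.hstack(cs))
E
python3 m6.py marker .6493 .1385 .11 .19 well_b
```

```text
24.5 [0.6494 0.1369 0.213 ] [ 0.0018  0.6924  0.7215 -0.0001] [-0.3526  0.4426 -0.0528]
scene marker [  0.6475   0.1363 -39.8344  -0.0019] 257 0.0007242618663096875
  slice 0.11 43 [0.6561 0.139  0.1175]
  slice 0.125 46 [0.6562 0.1382 0.1325]
  slice 0.14 49 [0.6561 0.1387 0.1474]
  slice 0.155 43 [0.6565 0.1385 0.162 ]
  slice 0.17 52 [0.6562 0.139  0.1769]
  slice 0.185 20 [0.656  0.1379 0.1875]
scene [ 0.6504  0.0996  0.0437 -0.0008] 2150 0.0010516861825319128
top marker [0.6493 0.1385 0.     0.    ] 0 nan
top [ 0.6476  0.098  -0.0296  0.0004] 26 0.000353165598239176
  return _methods._mean(a, axis=axis, dtype=dtype,
  ret = ret.dtype.type(ret / rcount)
```

View pics/well_b.png

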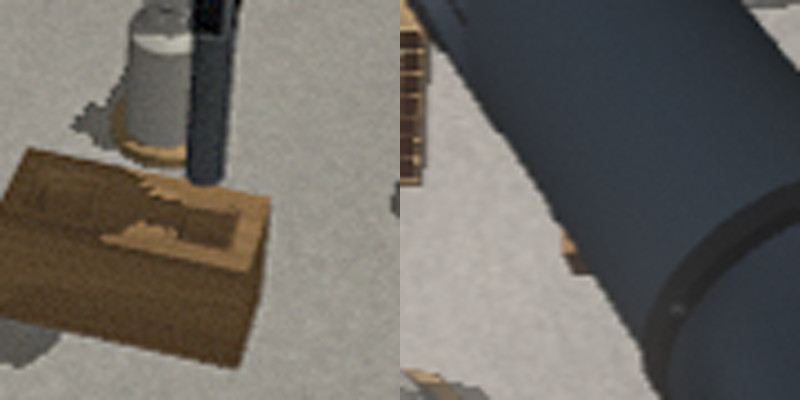

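Emit:
drive_tool(
  plan=[
    [2.3, 0.8, 0, 0, 0, 0, 0],
    [2.3, 0.8, 15, 0, 0, 0, 0],
    [2.3, 0.8, 30, 0, 0, 0, 0],
    [2.3, 0.8, 40, 0, 0, 0, 0],
    [2.3, 0.8, 50, 0, 0, 0, 0],
    [2.3, 0.8, 65, 0, 0, 0, 0],
    [2.3, 0.8, 80, 0, 0, 0, 0],
    [2.3, 0.8, 90, 0, 0, 0, 0],
    [2.3, 0.8, 96, 0, 0, 0, 0],
    [2.3, 0.8, 96, 0, 0, 0, 0],
  ],
)

```text
t: 25.85
ee_pos: [0.6508, 0.1397, 0.1175]
eef_rot: [0.002, 0.692, 0.722, 0.0]
ft_force: [0.3, -0.7, -0.9]
opening: 0.0223
```

Emit:
drive_tool(
  plan=[
    [0, 0, 0, 0, 0, 0, 0.4],
    [0, 0, 0, 0, 0, 0, 0.7],
    [0, 0, 0, 0, 0, 0, 1],
    [0, 0, -20, 0, 0, 0, 1],
    [0, 0, -60, 0, 0, 0, 1],
    [-10, -2, -95, 0, 0, 0, 1],
    [-50, -7, -100, 0, 0, 0, 1],
    [-100, -15, -100, 0, 0, -0.02, 1],
    [-150, -22, -100, 0, 0, -0.03, 1],
    [-200, -30, -100, 0, 0, -0.04, 1],
    [-250, -37, -100, 0, 0, -0.05, 1],
    [-300, -44, -100, 0, 0, -0.063, 1],
    [-350, -52, -100, 0, 0, -0.063, 1],
    [-380, -57, -100, 0, 0, -0.063, 1],
    [-392.5, -58, -100, 0, 0, -0.063, 1],
    [-392.5, -58, -100, 0, 0, -0.063, 1],
    [-392.5, -58, -100, 0, 0, -0.063, 1],
  ],
)

```text
t: 27.98
ee_pos: [0.6094, -0.2524, 0.2184]
eef_rot: [0.002, 0.668, 0.744, 0.001]
ft_force: [-1.2, 0.9, -0.1]
opening: 0.0857
```

```bash
python3 m6.py marker .6505 .139 .01 .19 well_b2 | grep -v slice
```

```text
27.975 [ 0.6094 -0.2524  0.2184] [0.0017 0.6682 0.744  0.0008] [-1.2486  0.898  -0.0693]
scene marker [ 0.6495  0.1394 59.8667 -0.    ] 271 0.0006671117439555584
scene [ 0.6504  0.0996  0.0456 -0.0007] 2056 0.0010130245546744014
top marker [  0.652    0.1412 -26.6073   0.0007] 100 0.0005871975932956273
top [0.652  0.0982 0.0352 0.0003] 972 0.0011667559757060353
```

Emit:
drive_tool(
  plan=[
    [-2.7, 0, 35, 0, 0, 0, 1],
    [-2.7, 0, 70, 0, 0, 0, 1],
    [-2.7, 0, 96, 0, 0, 0, 1],
    [-2.7, 0, 96, 0, 0, 0, 1],
    [-2.7, 0, 96, 0, 0, 0, 0.6],
    [-2.7, 0, 96, 0, 0, 0, 0.4],
    [-2.7, 0, 96, 0, 0, 0, 0.2],
    [-2.7, 0, 96, 0, 0, 0, 0],
    [-2.7, 0, 96, 0, 0, 0, 0],
    [-2.7, 0, 96, 0, 0, 0, 0],
    [-2.7, 0, 96, 0, 0, 0, 0],
  ],
)

```text
t: 29.45
ee_pos: [0.6101, -0.2558, 0.1236]
eef_rot: [0.002, 0.668, 0.744, 0.001]
ft_force: [-2.3, 0.1, 5.2]
opening: 0.0334
```

Emit:
drive_tool(
  plan=[
    [0, 0, -10, 0, 0, 0, 0],
    [0, 0, -35, 0, 0, 0, 0],
    [0, 0, -65, 0, 0, 0, 0],
    [0, 0, -95, 0, 0, 0, 0],
    [15, 4, -110, 0, 0, 0, 0],
    [50, 12, -110, 0, 0, 0.02, 0],
    [90, 22, -110, 0, 0, 0.03, 0],
    [130, 32, -110, 0, 0, 0.04, 0],
    [170, 42, -110, 0, 0, 0.063, 0],
    [210, 52, -110, 0, 0, 0.063, 0],
    [250, 62, -110, 0, 0, 0.063, 0],
    [285, 71, -110, 0, 0, 0.063, 0],
    [303, 76, -110, 0, 0, 0.063, 0],
    [308, 77, -110, 0, 0, 0.063, 0],
    [308, 77, -110, 0, 0, 0.063, 0],
    [308, 77, -105, 0, 0, 0.063, 0],
    [308, 77, -100, 0, 0, 0.063, 0],
    [308, 77, -100, 0, 0, 0.063, 0],
  ],
)

```text
t: 31.7
ee_pos: [0.6531, 0.058, 0.2223]
eef_rot: [0.002, 0.692, 0.722, 0.0]
ft_force: [-0.9, 1.4, 0.3]
opening: 0.0336
```

```bash
python3 m6.py tamper .653 .059 .11 .2 well_a 2>/dev/null
```

```text
31.7 [0.6531 0.058  0.2223] [0.0021 0.6917 0.7221 0.0002] [-0.8877  1.4035  0.333 ]
scene tamper [ 0.651   0.0579 13.1131 -0.0026] 254 0.0006921917697935544
  slice 0.11 35 [0.6584 0.06   0.1173]
  slice 0.125 40 [0.6581 0.0597 0.1317]
  slice 0.14 39 [0.6588 0.0598 0.147 ]
  slice 0.155 45 [0.6585 0.0606 0.1628]
  slice 0.17 44 [0.6587 0.0605 0.1777]
  slice 0.185 48 [0.6586 0.0603 0.1926]
scene [ 0.6503  0.0996  0.0458 -0.0006] 2042 0.0010482220187191492
top tamper [0.653 0.059 0.    0.   ] 0 nan
top [0.6523 0.0984 0.0431 0.0005] 783 0.0008764531623893963
```

View pics/well_a.png

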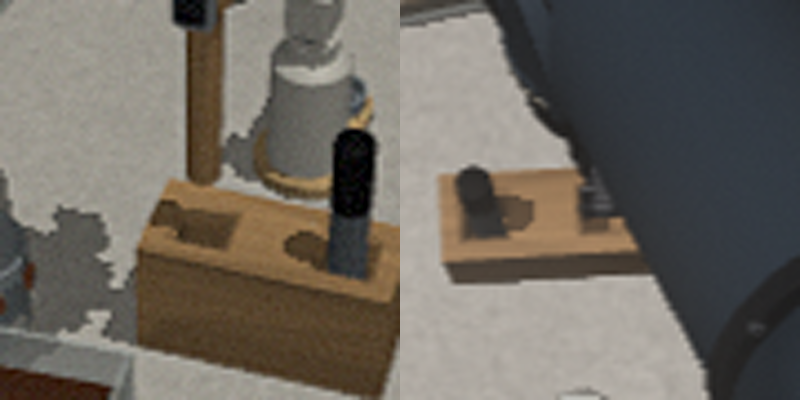

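Emit:
drive_tool(
  plan=[
    [1.5, 0.7, 0, 0, 0, 0, 0],
    [1.5, 0.7, 15, 0, 0, 0, 0],
    [1.5, 0.7, 30, 0, 0, 0, 0],
    [1.5, 0.7, 40, 0, 0, 0, 0],
    [1.5, 0.7, 50, 0, 0, 0, 0],
    [1.5, 0.7, 65, 0, 0, 0, 0],
    [1.5, 0.7, 80, 0, 0, 0, 0],
    [1.5, 0.7, 90, 0, 0, 0, 0],
    [1.5, 0.7, 96, 0, 0, 0, 0],
    [1.5, 0.7, 96, 0, 0, 0, 0],
  ],
)

```text
t: 33.05
ee_pos: [0.6543, 0.0598, 0.1266]
eef_rot: [0.002, 0.692, 0.722, 0.0]
ft_force: [-0.2, -0.7, -0.2]
opening: 0.0331
```

Release, rise, and back off towards the right.

Emit:
drive_tool(
  plan=[
    [0, 0, 0, 0, 0, 0, 0.5],
    [0, 0, 0, 0, 0, 0, 0.7],
    [0, 0, 0, 0, 0, 0, 1],
    [0, 0, 0, 0, 0, 0, 1],
    [0, 0, -20, 0, 0, 0, 1],
    [0, 0, -60, 0, 0, 0, 1],
    [0, 0, -100, 0, 0, 0, 1],
    [-30, 0, -110, 0, 0, 0, 1],
    [-80, 0, -110, 0, 0, 0, 1],
    [-130, 0, -110, 0, 0, 0, 1],
    [-180, 0, -110, 0, 0, 0, 1],
    [-230, 0, -110, 0, 0, 0, 1],
    [-280, 0, -110, 0, 0, 0, 1],
    [-280, 0, -110, 0, 0, 0, 1],
    [-280, 0, -110, 0, 0, 0, 1],
  ],
)

```text
t: 34.92
ee_pos: [0.666, -0.2191, 0.2372]
eef_rot: [0.002, 0.692, 0.722, 0.001]
ft_force: [0.1, 0.8, 0.7]
opening: 0.0852
```

```bash
cat > m7.py <<'E'
from fit import *
np.set_printoptions(precision=4,suppress=True)
s=env.sense(); print(s["t"],s["ee_pos"],s["ft_force"])
cs=[]
for n in("scene","top"):
    p,d=env.capture(n); W=cloud(n,d); W[W[...,2]>.17]=np.nan
    for a in[("large_bottle",.508,.287,[-.07],.1,.025,.01),("small_bottle",.504,.076,[-.07],.075,.025,.01),("tamper",.654,.06,[0],.025,.082,.01),("marker",.6505,.139,[0],.025,.082,.01)]:
        print(n,a[0],*fit(W,*a))
    for t in("tile_tub","mosaic_tin","tile_bowl"):
        for r in env.masks_of(n,t)[:1]: print(n,t,np.nanmedian(W[r["mask"]],0))
    cs.append(cv2.resize(p[90:290,70:470,::-1],(600,300),interpolation=cv2.INTER_CUBIC))
cv2.imwrite("pics/end.png",np.vstack(cs))
E
python3 m7.py
```

```text
34.925 [ 0.666  -0.2191  0.2372] [0.0885 0.765  0.6613]
scene large_bottle [ 0.5066  0.2862 -0.0639 -0.0006] 1255 0.0010264659873519127
scene small_bottle [ 0.5033  0.075  -0.0662 -0.0006] 694 0.0010962861825847235
scene tamper [   0.6512    0.0592 -124.7817   -0.0005] 341 0.0009055907394086883
scene marker [  0.6497   0.1393 -23.2815   0.0002] 268 0.0007271932308165188
scene tile_tub [ 0.4417 -0.2058  0.0225]
scene tile_bowl [0.4184 0.4473 0.0283]
top large_bottle [ 0.509   0.2878 -0.0656  0.0003] 628 0.0008313868363716134
top small_bottle [ 0.5057  0.0762 -0.0829  0.0002] 286 0.0011038555480592568
top tamper [  0.6531   0.0604 -98.512    0.0006] 145 0.0008343162635696261
top marker [ 0.652   0.141  39.9113  0.0011] 96 0.0004763844166926906
top tile_tub [ 0.4394 -0.2073  0.0175]
top mosaic_tin [ 0.7008 -0.0638  0.0154]
top tile_bowl [0.4287 0.4535 0.0282]
```

View pics/end.png

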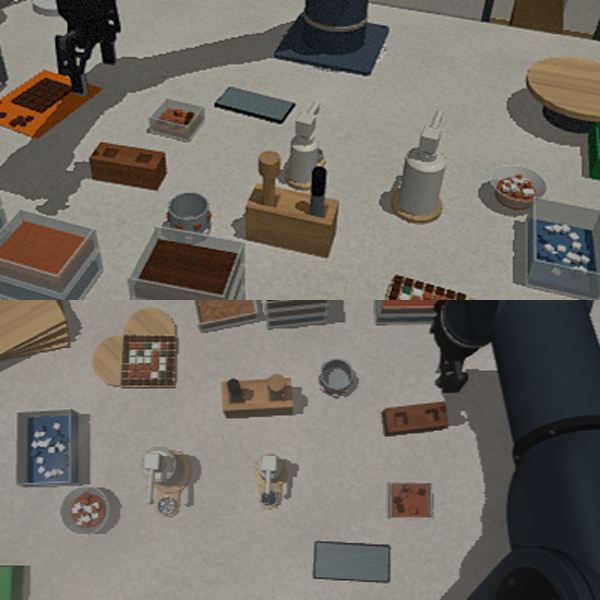

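```bash
python3 -c "
from rig import env
print(env.finish_job())"
```

```text
the job is handed in; nothing more can be done
None
```

The job is handed in: both bottles are on their own drip stands with spouts over the cups. The marker is cap-up in well_b and the tamper head-up in well_a. The clock stood at about 35 s of the 72 s allowed; handing in reported no verdict.

Last checks, fitted from both cameras and compared with my own estimates of the stands and wells:

| Item | Off its pad or well centre | Spout to cup | Other |
|---|---|---|---|
| Large bottle | about 2 mm | about 1 mm | upright in the pictures, underside at pad height |
| Small bottle | about 2 mm | about 1 mm | upright in the pictures, underside at pad height |
| Tamper | about 1–2 mm | – | at well-floor height |
| Marker | about 1–2 mm | – | at well-floor height |

- **Tub, tin and bowl:** they read within about 3 mm of their starting positions. The scene camera did not find the tin in the final check, so that rests on the top camera alone.
- **Disagreements:** the two cameras differed by a steady 1–3 mm. My stand yaw estimates varied from 0.04 to −0.10 rad, so I used −0.07 for the large stand and −0.08 for the small one.
- **Gripper:** it ended open and clear of everything in the last picture.

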